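# Turn the pot stand over with the turner

## Task

Pick up the turner and, with it alone, flip the upside-down wooden pot stand over the bench bar: with the blade only lightly touching the bench, work it in under the stand's free edge, then turn the wrist so that the stand tips up against the bar and goes over, to stand level on its four feet at the bar. Don't ram, carry off or toss the stand or touch it with the gripper, and leave the pot, spool and jar alone. Then lay the turner down gently on the bench, blade flat, clear of the stand.

Things in the scene. Friction and masses are not known exactly. Their poses are not given: they have to be found in the camera images.
- stop: low square aluminium bar fixed to the bench, 220 mm long, 8 wide, 8 high. Origin: centre of its underside; x runs along it, y squarely across it, away from the stand's starting side. The stand starts 6 to 20 mm short of it, nearly parallel (within 5 degrees). Levered up past upright against the bar, the stand falls over it onto its feet (taller than the bar), over or just past it
- stand: dark-wood pot stand, upside down: board 110 x 110 x 10 mm, four black feet (18 mm wide, 12 high, 27 mm either way from the middle) now sticking up; 0.12 to 0.21 kg. Origin: centre of the flat face now on the bench; z points out at the feet (down when done, origin then 22 mm high). Flat face bevelled all round: from 8 mm inside the edge, rising to 2.2 mm at the edge. Too wide to grasp
- turner: steel turner (stiff spatula), 0.16 to 0.26 kg, standing on its blade, 90 mm long, 80 wide, 2 thick. Origin: centre of the blade's underside; x points from handle to front edge, z up. The handle rises backwards at 42 degrees from the blade's rear edge (x -45 mm): a 7 mm rod, then a black plastic grip 110 mm long, 18 wide (along y), 22 deep
- turner_grip (a point): point on the axis of the turner's black grip, 35 mm from its end, where it is best held by its 18 mm sides; in the turner's frame at x -138, y 0, z 88 mm
- turner_tip (a point): middle of the blade's front edge, on the underside: x 45, y 0, z 0 mm in the turner's frame
- pot: small terracotta flower pot, 94 mm wide, 80 mm high, a bystander. Origin: centre of its underside
- spool: green wire spool, 60 mm wide, 57 mm high, a bystander. Origin: centre of its underside
- jar: glass jar with a lid, 68 mm wide, 95 mm high, a bystander. Origin: centre of its underside
Not all that is in view belongs to the job. What is meant by the stand is not pink or yellow, and is the larger of those in its own colour.

How it is judged:
On the way, in this order (a step that is already met when the one before it is completed fails the run):
1. the turner is in the gripper and has been taken from its place (contact force between the fingers and turner above 2 N and distance of turner from where it was at the start of the episode above 0.02 m), for 0.1 s.
2. the stand is levered up by the held turner, at least 30 degrees (contact force between the fingers and turner above 2 N and contact force between turner and stand above 0.05 N and angle between stand's own z axis and vertical above 0.52 rad), for 0.04 s.
At the end, for the whole second after the job is handed in: the stand stands at rest level on its four feet (inverted, within 3 degrees, origin 19 to 25 mm high), within 120 mm of the bar's middle; the turner lies still, blade flat (within 6 degrees, origin under 5 mm), not touching the stand (angle between stand's own z axis and vertical above 3.09 rad and height (world z) of stand between 0.019 and 0.025 m and horizontal distance between stand and stop below 0.12 m and linear speed of each of stand, turner below 0.02 m/s and angle between turner's own z axis and vertical below 0.1 rad and height (world z) of turner below 0.005 m and contact force between turner and stand below 0.05 N).
It fails at once if the gripper or arm touches the stand (contact force between any of the fingers, the arm and stand above 0.3 N).
It fails at once if the turner rams or jams the stand with more than 15 N (contact force between turner and stand above 15 N).
It fails at once if the turner presses on the bench with more than 25 N, or more than 10 N while it works at the stand (blade middle within 150 mm of the stand's middle) (contact force between turner and table_c0 above 25 N or (horizontal distance between turner and stand below 0.15 m and contact force between turner and table_c0 above 10 N)).
It fails at once if the stand is tossed or carried up: its middle more than 100 mm high (height (world z) of stand above 0.1 m).
It fails at once if a bystander is shifted more than 20 mm (distance of any of pot, spool, jar from where it was at the start of the episode above 0.02 m).
It also fails if it takes over 67 s, if anything falls off the work surface, if the arm or the gripper's body presses on something with over 40 N, if the wrist force passes 120 N, or if a joint passes its speed limit or range.

## Robot

A 6-joint arm with a two-finger parallel gripper is mounted at the origin on the work surface. World frame = base frame: x ahead of the robot, y to its left, z up, the work surface at z = 0. Lengths are in m, angles in rad, forces in N, time in s.
With the tool pointing down it reaches from about 0.375 to 0.975 m from the base axis. Payload 3.8 kg.
Tool frame: the origin (TCP) lies midway between the tips of the shut fingers; the grasp point (between the pads) lies 19 mm behind it; z points along the fingers, y is the line along which they close (so a half turn about z gives the same grasp; the last joint's range is limited). The gripper opens to 85 mm and grips with 20 to 120 N. Pads are 22 mm wide; open, the fingers measure 114 mm over their backs; the gripper's body (76 mm by 85 mm) begins 54 mm behind the grasp point. The pads swing forward as they close: fully open they stand 13 mm farther back than shut.
Start: joints at [1.232, 0.264, 1.604, -0, 1.274, -0.037], TCP at [0.201, 0.644, 0.231] pointing down, gripper open.
Joint ranges: [-2.63, 2.63], [-0.94, 2.18], [0.31, 2.57], [-1.31, 4.45], [0, 2.66], [-2.55, 2.55]. Speed limits (rad/s): [2.57, 2.57, 3.14, 3.14, 3.14, 3.14].

## Interface

Orientations are given as a rotation vector (axis times angle).
In Python, from workcell import bot gives the robot as it stands.
- The arm moves only by the tool step_arm, never from a script. Its argument "motion" is a list of rows, each a list of 5 numbers: the finger opening in cm, from 0 to 8.54, then the shift along the tool's x, y, z in cm, then the turn about the tool's z in degrees. In form: [[claw, dx, dy, dz, twist], ...]. A call has 1 to 20 rows; each row is the pose to reach, as a shift and turn from the pose commanded when the call began, along the tool's axes at that moment; what a row does not reach only later rows make up. A row lasts 1/10 s, in which the tool goes at most 50 mm and 8.59 degrees, less where a joint would pass 70% of its speed; a pose out of reach is approached as far as the arm can. A call with a gripper value outside its range is refused whole. The fingers move at their own pace and stop on an object; "force" is the grip in N (left out, the last holds). Time passes only in rows, so rows that repeat a pose let the fingers close. It gives the time, the measured TCP pose, the force, the opening and the grip force at its end, in the units of the state.
- bot.read_state(): the state, without advancing time (a new reading comes with each control period).
- bot.read_camera(name): name is "side" or "top"; returns (picture, depth): 420x560x3 uint8, red, green, blue; 420x560 float32, m along the optical axis (not along the pixel's ray), 0 where there is no reading.
- bot.calibration(name): a dict with "mtx" (3x3 intrinsics, pixels), "origin" and "orientation" of the camera in the world. Camera axes: x right, y up, looking along -z (the intrinsics and any distortion apply to the point x, -y, -z); pixel columns grow to the right and rows downward; lengths in m; the calibration is good to about 2 mm. A picture is of the moment at which its call begins. calibration takes no time and is no camera call.
- bot.finish_job(): hands the job in; it is judged then, once.
The state is a dict: "time": time; "q": joint angles; "joint_vel": joint speeds; "joint_torque": joint torques, N m; "tool_pos": TCP position; "tcp_rot": TCP orientation; "wrist_force": force on the tool from outside, world axes, zero at the start; "torque": the same for the moment, N m; "width": opening from 0.0 (shut) to 1.0 (fully open); "grip_force": force on a finger pad.
Only numpy, scipy, OpenCV 4.12 (cv2) and the standard library are available. Lean on these libraries where they do the work, as an engineer would, in place of code of your own. Each camera call takes 0.05 s, during which the arm holds its last target. There are 200 camera calls.

## Working session

There is one attempt and no reset: what is moved stays moved. The work goes in short steps, Python scripts to look and compute and a tool call to move; the robot and the scene stay as the last step left them, time stands still between calls to the robot, and variables do not carry over. Pictures are saved under pics/ and viewed, at most 11 in all, crops included, and the job is handed in when it is done.

Besides the shell and the picture viewer there is one more tool, called after "Emit:" by a JSON object that holds its "method" and its "body". step_arm: Moves the arm, as the interface text tells. Its arguments: {"type":"object","properties":{"motion":{"type":"array","items":{"type":"array","items":{"type":"number"}}},"force":{"type":"number"}},"required":["motion"]}

```bash
mkdir -p pics; ls
python3 - <<'E'
from workcell import bot
import cv2,numpy as np
for n in("top","side"):
    p,d=bot.read_camera(n);c=bot.calibration(n)
    cv2.imwrite(f"pics/{n}0.png",p[...,::-1]);np.savez(f"{n}0.npz",p=p,d=d)
    print(n,c)
print(bot.read_state())
E
```

```text
pics
top {'mtx': array([[434.41950436,   0.        , 279.69693992],
       [  0.        , 434.41950436, 213.17056539],
       [  0.        ,   0.        ,   1.        ]]), 'origin': array([0.38974303, 0.09973634, 1.10087499]), 'orientation': array([ 0.13681823, -0.14580787, -1.58624759])}
side {'mtx': array([[503.80080645,   0.        , 284.49940262],
       [  0.        , 503.80080645, 207.09331557],
       [  0.        ,   0.        ,   1.        ]]), 'origin': array([ 0.03197623, -0.52216283,  0.89198543]), 'orientation': array([ 0.76700893, -0.28632566, -0.67712965])}
{'time': 0.1, 'q': array([ 1.23212662e+00,  2.64709898e-01,  1.60522843e+00,  1.99012474e-05,
        1.27371292e+00, -3.69061350e-02]), 'joint_vel': array([ 0.00144396, -0.0017605 , -0.00295007, -0.0009638 ,  0.00202499,
        0.00077129]), 'joint_torque': array([-1.85578160e-04, -5.16712046e+01, -3.68591166e+01, -1.21720336e-04,
        6.30819981e-03, -1.20592253e-05]), 'tool_pos': array([0.20039332, 0.64387738, 0.23006978]), 'tcp_rot': array([-0.47216092, -3.10549939,  0.00317079]), 'wrist_force': array([-0.70364721, -0.48465657, -0.1861247 ]), 'torque': array([0.02802112, 0.0462936 , 0.02796416]), 'grip_force': 0.0, 'width': 0.9996352138522934}
```

View pics/top0.png

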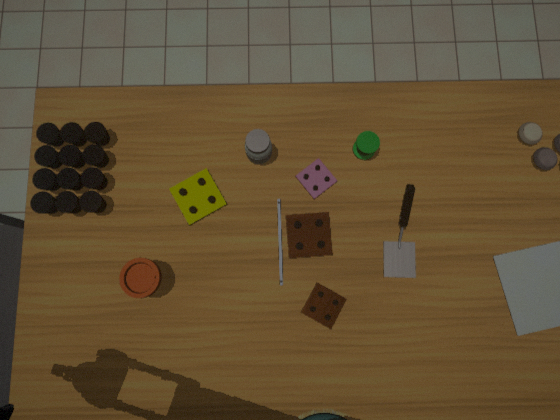

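View pics/side0.png

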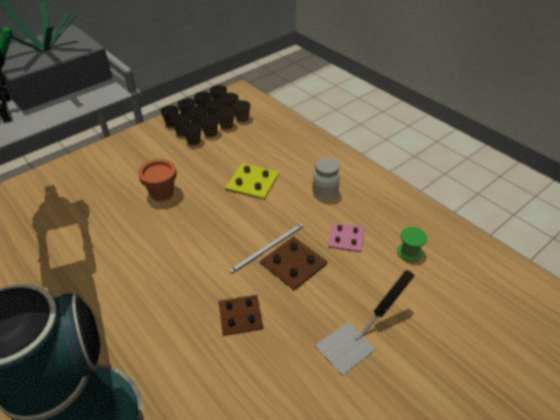

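Candidates (top view): yellow (198,197), pink (316,180), large dark wood (309,235) and small dark wood (324,305). The stand is the dark-wood one at (309,235): it is the larger of the two brown ones and lies next to the bar at (280,242). Next I'll measure everything and confirm this in a crop.

```bash
cat > h.py <<'E'
import numpy as np,cv2
from scipy.spatial.transform import Rotation as R
from workcell import bot
def cast(n,uv,z):
    c=bot.calibration(n);K=c["mtx"];Rm=R.from_rotvec(c["orientation"]).as_matrix()
    uv=np.atleast_2d(uv).astype(float)
    d=np.c_[(uv[:,0]-K[0,2])/K[0,0],-(uv[:,1]-K[1,2])/K[1,1],-np.ones(len(uv))]@Rm.T
    return c["origin"]+d*((z-c["origin"][2])/d[:,2])[:,None]
def pts(n,uv,depth):   # pixel+depth -> world
    c=bot.calibration(n);K=c["mtx"];Rm=R.from_rotvec(c["orientation"]).as_matrix()
    uv=np.atleast_2d(uv).astype(float)
    d=np.c_[(uv[:,0]-K[0,2])/K[0,0],-(uv[:,1]-K[1,2])/K[1,1],-np.ones(len(uv))]
    return c["origin"]+(d*np.ravel(depth)[:,None])@Rm.T
def rect(n,mask,box,z):
    m=np.zeros_like(mask,np.uint8);x0,y0,x1,y1=box;m[y0:y1,x0:x1]=mask[y0:y1,x0:x1]
    ys,xs=np.nonzero(m);w=cast(n,np.c_[xs,ys],z)
    (c,s,a)=cv2.minAreaRect((w[:,:2]*1000).astype(np.float32))
    return np.round(c,1),np.round(s,1),round(a,2),len(xs)
E
python3 - <<'E'
from h import *
f=np.load("top0.npz");p,d=f["p"],f["d"]
hsv=cv2.cvtColor(p,cv2.COLOR_RGB2HSV)
for nm,(u,v) in dict(stand=(309,222),small=(317,305),blade=(400,262),bar=(280,242),table=(350,230),grip=(407,205),foot=(297,226)).items(): print(nm,p[v,u],hsv[v,u],pts("top",[(u,v)],d[v,u]).round(4))
cv2.imwrite("pics/crop.png",cv2.resize(p[150:340,190:430,::-1],None,fx=3.3,fy=3,interpolation=cv2.INTER_CUBIC))
E
```

```text
stand [57 33 13] [ 14 197  57] [[0.5632 0.0174 0.0103]]
small [66 37 16] [ 13 193  66] [[0.3563 0.0043 0.0081]]
blade [107 102 100] [  9  17 107] [[ 0.4579 -0.2093  0.0025]]
bar [112 113 119] [116  15 119] [[0.5139 0.0922 0.008 ]]
table [109  82  43] [ 18 154 109] [[ 5.421e-01 -8.770e-02 -4.000e-04]]
grip [32 24 10] [ 19 175  32] [[ 0.5861 -0.2096  0.0936]]
foot [36 29 24] [13 85 36] [[0.5521 0.0487 0.02  ]]
```

View pics/crop.png

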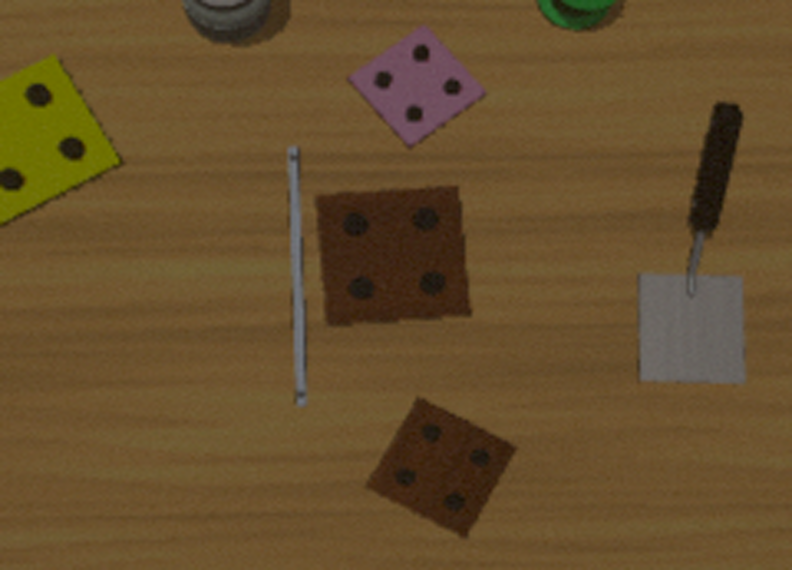

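The crop confirms it: the larger dark-wood stand is at crop (393,255), beside the bar at (297,275), and the smaller brown one is at (440,467). The turner's blade is at (690,328), with its grip running up to (728,110).

Run:
```python
from h import *
f=np.load("top0.npz");p,d=f["p"],f["d"]
h=cv2.cvtColor(p,cv2.COLOR_RGB2HSV).astype(int)
dark=(h[...,2]<75)
gray=(h[...,1]<80)&(h[...,2]>60)
print("stand",rect("top",dark,(280,205,338,265),.010))
print("bar",rect("top",gray,(268,190,290,295),.008))
print("blade",rect("top",gray,(378,238,420,282),.002))
# per-pixel grip points
ys,xs=np.nonzero(dark);k=(xs>392)&(xs<420)&(ys>180)&(ys<232)
w=pts("top",np.c_[xs[k],ys[k]],d[ys[k],xs[k]])
w=w[w[:,2]>.03]; c=w.mean(0);_,_,V=np.linalg.svd(w-c)
print("grip",len(w),c.round(4),V[0].round(3),w.min(0).round(3),w.max(0).round(3))
for n,(b,z) in dict(jar=((240,125,275,165),.095),).items(): pass
print("spool",cast("top",[(367,143)],.057).round(3),"jar",cast("top",[(258,137)],.095).round(3))
```

```text
stand (array([534.8,  26.5]), array([150.4, 126.6]), 1.07, 1895)
bar (array([515.9,  92.6]), array([218.5,   9.4]), 0.6, 307)
blade (array([ 469.7, -207.3]), array([80.5, 98.4]), 88.52, 1141)
grip 393 [ 0.5851 -0.209   0.0897] [-0.103  0.269  0.958] [ 0.39  -0.224  0.035] [0.632 0.1   1.101]
spool [[ 0.754 -0.132  0.057]] jar [[0.761 0.141 0.095]]
```

Run:
```python
from h import *
f=np.load("top0.npz");p,d=f["p"],f["d"]
h=cv2.cvtColor(p,cv2.COLOR_RGB2HSV).astype(int)
ys,xs=np.mgrid[:420,:560];W=pts("top",np.c_[xs.ravel(),ys.ravel()],d.ravel()).reshape(420,560,3)
def comp(m,seed):
    n,l=cv2.connectedComponents(m.astype(np.uint8),connectivity=4);return l==l[seed[1],seed[0]]
st=comp(cv2.morphologyEx(((W[...,2]>.005)&(h[...,2]<80)).astype(np.uint8),cv2.MORPH_OPEN,np.ones((3,3))),(309,222))
print("stand",rect("top",st,(280,205,338,265),.010))
g=comp((W[...,2]>.04)&(W[...,2]<.15)&(h[...,2]<60),(407,205))
w=W[g];c=w.mean(0);_,_,V=np.linalg.svd(w-c)
print("grip",len(w),c.round(4),V[0].round(3),w.min(0).round(3),w.max(0).round(3))
b=comp((h[...,1]<60)&(h[...,2]>75),(400,262));
b=cv2.morphologyEx(b.astype(np.uint8),cv2.MORPH_OPEN,np.ones((7,7)))
print("blade",rect("top",b,(378,235,420,285),.002))
ba=(h[...,1]<60)&(h[...,2]>60)&(xs>268)&(xs<292)&(ys>192)&(ys<292)
q=cast("top",np.c_[xs[ba],ys[ba]],.008)
print("bar fit dy/dx",np.polyfit(q[:,0],q[:,1],1),q.mean(0))
```

```text
stand (array([531. ,  19.5]), array([110. , 109.9]), 3.82, 1853)
grip 377 [ 0.5866 -0.2105  0.0852] [-0.755  0.047 -0.654] [ 0.541 -0.224  0.041] [ 0.632 -0.202  0.12 ]
blade (array([ 465.6, -207.7]), array([76.3, 89. ]), 86.37, 1093)
bar fit dy/dx [0.01168385 0.08681712] [0.51433446 0.09282653 0.008     ]
```

```bash
cat >> h.py <<'E'
def plan(x,y,z,hd):  # shift (cm) in tool axes and twist (deg) to TCP target with tool y heading hd
    s=bot.read_state();M=R.from_rotvec(s["tcp_rot"]).as_matrix()
    h0=np.degrees(np.arctan2(M[1,1],M[0,1]));t=-((hd-h0+180)%360-180)
    sh=M.T@(np.array([x,y,z])-s["tool_pos"])*100
    print("t",round(s["time"],2),"pos",s["tool_pos"].round(4),"z axis",M[:,2].round(4),"hd",h0.round(2),"q",s["q"].round(2),"w",s["width"],"gf",s["grip_force"],"F",s["wrist_force"].round(2),"T",s["torque"].round(2))
    print("shift cm",sh.round(2),"twist",round(t,2))
E
python3 -c "
from h import *
plan(.603,-.213,.2,87.5)"
```

```text
t 0.1 pos [0.2004 0.6439 0.2301] z axis [-7.0e-04 -1.9e-03 -1.0e+00] hd 72.71 q [ 1.23  0.26  1.61  0.    1.27 -0.04] w 0.9996352138522934 gf 0.0 F [-0.7  -0.48 -0.19] T [0.03 0.05 0.03]
shift cm [-63.91 -69.84   3.14] twist -14.79
```

Emit:
{"method": "step_arm", "body": {"motion": [[8.5,-63.9,-69.8,3.1,-14.8],[8.5,-63.9,-69.8,3.1,-14.8],[8.5,-63.9,-69.8,3.1,-14.8],[8.5,-63.9,-69.8,3.1,-14.8],[8.5,-63.9,-69.8,3.1,-14.8],[8.5,-63.9,-69.8,3.1,-14.8],[8.5,-63.9,-69.8,3.1,-14.8],[8.5,-63.9,-69.8,3.1,-14.8],[8.5,-63.9,-69.8,3.1,-14.8],[8.5,-63.9,-69.8,3.1,-14.8],[8.5,-63.9,-69.8,3.1,-14.8],[8.5,-63.9,-69.8,3.1,-14.8],[8.5,-63.9,-69.8,3.1,-14.8],[8.5,-63.9,-69.8,3.1,-14.8],[8.5,-63.9,-69.8,3.1,-14.8],[8.5,-63.9,-69.8,3.1,-14.8],[8.5,-63.9,-69.8,3.1,-14.8],[8.5,-63.9,-69.8,3.1,-14.8],[8.5,-63.9,-69.8,3.1,-14.8],[8.5,-63.9,-69.8,3.1,-14.8]]}}

```text
time: 2.1
tool_pos: [0.6045, -0.2172, 0.1989]
tcp_rot: [-0.075, -3.141, 0.003]
wrist_force: [-0.7, 1.1, -0.2]
width: 0.992
grip_force: 0.0
```

```bash
python3 -c "
from h import *
plan(.603,-.213,.07,87.5)"
```

```text
t 2.1 pos [ 0.6045 -0.2172  0.1989] z axis [-2.0e-04 -1.8e-03 -1.0e+00] hd 87.25 q [-0.38  0.22  1.71 -0.    1.2  -1.9 ] w 0.9920401545510873 gf 0.0 F [-0.72  1.06 -0.22] T [0.07 0.01 0.02]
shift cm [ 0.17  0.43 12.89] twist -0.25
```

Emit:
{"method": "step_arm", "body": {"motion": [[8.5,0,0,4,0],[8.5,0,0,8,0],[8.5,0,0,11,0],[8.5,0,0,12.9,0],[8.5,0,0,12.9,0]]}}

```text
time: 2.6
tool_pos: [0.5995, -0.2098, 0.0667]
tcp_rot: [-0.068, -3.133, -0.005]
wrist_force: [-1.3, 0.2, 0.4]
width: 0.996
grip_force: 0.0
```

Run:
```python
from h import *
plan(.603,-.213,.07,87.5)
p,d=bot.read_camera("side")
cv2.imwrite("pics/side1.png",cv2.resize(p[170:410,240:520,::-1],None,fx=2.5,fy=2.5))
```

```text
t 2.6 pos [ 0.5995 -0.2098  0.0667] z axis [-0.0083  0.0035 -1.    ] hd 87.53 q [-0.38  0.34  1.83  0.    0.98 -1.9 ] w 0.9957362490199703 gf 0.0 F [-1.3   0.2   0.39] T [-0.05  0.02  0.02]
shift cm [-0.36 -0.31 -0.33] twist 0.03
```

View pics/side1.png

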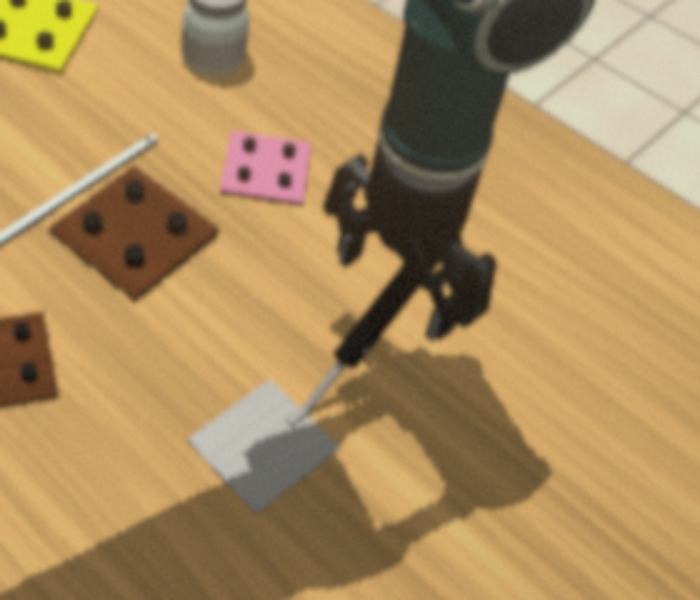

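The fingers (crop (350,215) and (460,290)) straddle the grip at (395,300), and the blade still lies flat. Closing now.

Emit:
{"method": "step_arm", "body": {"motion": [[8.5,0,0,0,0],[5,0,0,0,0],[1,0,0,0,0],[1,0,0,0,0],[1,0,0,0,0],[1,0,0,0,0],[1,0,0,0,0],[1,0,0,0,0],[1,0,0,0,0],[1,0,0,0,0]], "force": 100}}

```text
time: 3.65
tool_pos: [0.6037, -0.2121, 0.0717]
tcp_rot: [0.068, 3.14, -0.0]
wrist_force: [0.2, -1.2, 3.7]
width: 0.192
grip_force: 97.4
```

Run:
```python
from h import *
plan(.603,-.213,.07,87.5)
```

```text
t 3.65 pos [ 0.6037 -0.2121  0.0717] z axis [ 9.e-04 -3.e-04 -1.e+00] hd 87.51 q [-0.38  0.34  1.82  0.    0.98 -1.9 ] w 0.1918532889268145 gf 97.39132404327393 F [ 0.21 -1.17  3.67] T [ 0.05  0.09 -0.06]
shift cm [ 0.07 -0.1   0.17] twist 0.01
```

Emit:
{"method": "step_arm", "body": {"motion": [[1,0,0,-1,0],[1,0,0,-2,0],[1,0,0,-3,0],[1,0,0,-4,0],[1,0,0,-4,0],[1,0,0,-4,0]]}}

```text
time: 4.25
tool_pos: [0.6036, -0.212, 0.1119]
tcp_rot: [0.068, 3.14, -0.001]
wrist_force: [-0.3, 0.1, -2.8]
width: 0.197
grip_force: 97.6
```

Run:
```python
from h import *
plan(.535,-.258,.11,1)
```

```text
t 4.25 pos [ 0.6036 -0.212   0.1119] z axis [ 1.e-03 -4.e-04 -1.e+00] hd 87.51 q [-0.38  0.29  1.8  -0.    1.05 -1.9 ] w 0.1966057391261491 gf 97.59782195091248 F [-0.26  0.11 -2.84] T [-0.02 -0.29 -0.06]
shift cm [ 6.65 -4.89  0.19] twist 86.51
```

Emit:
{"method": "step_arm", "body": {"motion": [[1,1,-0.7,0,8],[1,2,-1.4,0,16],[1,2.8,-2.1,0,24],[1,3.5,-2.8,0,32],[1,4.2,-3.3,0,40],[1,5,-3.8,0,48],[1,5.5,-4.3,0,56],[1,6.2,-4.9,0,64],[1,6.65,-4.9,0,72],[1,6.65,-4.9,0,80],[1,6.65,-4.9,0,86.5],[1,6.65,-4.9,0,86.5],[1,6.65,-4.9,0,86.5]]}}

```text
time: 5.55
tool_pos: [0.5342, -0.2578, 0.1107]
tcp_rot: [-2.198, -2.243, 0.001]
wrist_force: [0.2, -0.6, -2.6]
width: 0.192
grip_force: 97.7
```

Run:
```python
from h import *
plan(.535,-.258,.11,1)
o=[]
for n in("top","side"):
    p,d=bot.read_camera(n);np.savez(f"{n}1.npz",p=p,d=d);o.append(p)
a=cv2.resize(o[0][190:340,260:410],None,fx=2.6,fy=2.6);b=cv2.resize(o[1][200:350,230:380],None,fx=2.6,fy=2.6)
cv2.imwrite("pics/m2.png",np.hstack([a,b])[...,::-1])
```

```text
t 5.55 pos [ 0.5342 -0.2578  0.1107] z axis [-1.2e-03  3.0e-04 -1.0e+00] hd 1.18 q [-0.49  0.21  1.9  -0.    1.03 -0.51] w 0.19234858324581397 gf 97.7130389213562 F [ 0.21 -0.57 -2.61] T [-0.25 -0.02 -0.  ]
shift cm [-0.02  0.08  0.07] twist 0.18
```

View pics/m2.png

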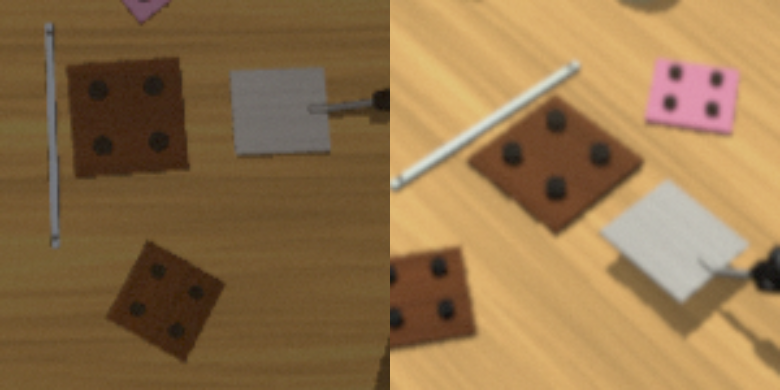

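The blade (left crop (280,110)) is facing the stand (128,117), and there is a gap between them. Next I'll measure the blade's pitch, height and tip position.

```bash
cat >> h.py <<'E'
def blade(n,p,d,box):
    h=cv2.cvtColor(p,cv2.COLOR_RGB2HSV).astype(int);x0,y0,x1,y1=box
    m=np.zeros(d.shape,np.uint8);m[y0:y1,x0:x1]=((h[...,1]<60)&(h[...,2]>75)&(d>0))[y0:y1,x0:x1]
    m=cv2.morphologyEx(m,cv2.MORPH_OPEN,np.ones((7,7)))
    ys,xs=np.nonzero(m);w=pts(n,np.c_[xs,ys],d[ys,xs])
    A=np.c_[w[:,:2]-w[:,:2].mean(0),np.ones(len(w))];k,*_=np.linalg.lstsq(A,w[:,2],rcond=None)
    print(n,len(w),"slopes deg x,y",np.degrees(k[:2]).round(2),"mean",w.mean(0).round(4),"rect",cv2.minAreaRect((w[:,:2]*1000).astype(np.float32)))
E
python3 - <<'E'
from h import *
for n,b in(("top",(340,205,395,255)),("side",(300,260,380,325))):
    f=np.load(n+"1.npz");blade(n,f["p"],f["d"],b)
for n,b in(("top",(378,235,420,285)),("side",(310,320,380,375))):
    f=np.load(n+"0.npz");blade(n,f["p"],f["d"],b)
f=np.load("top0.npz")
E
```

```text
top 1131 slopes deg x,y [-0.17 -0.28] mean [ 0.5295 -0.1216  0.0416] rect ((529.6046752929688, -122.09835815429688), (89.31847381591797, 77.78398132324219), 88.62451934814453)
side 1307 slopes deg x,y [-1.08 -1.1 ] mean [ 0.5279 -0.1236  0.0401] rect ((531.8434448242188, -117.70919799804688), (116.37980651855469, 102.63697814941406), 40.35765075683594)
top 1076 slopes deg x,y [0.26 0.25] mean [ 0.4651 -0.2074  0.0031] rect ((465.4658203125, -207.2943115234375), (77.5614013671875, 89.1894302368164), 86.95172882080078)
side 1562 slopes deg x,y [ 0.45 -0.3 ] mean [ 0.4628 -0.2056  0.0017] rect ((464.9351501464844, -205.20863342285156), (81.85716247558594, 92.8768081665039), 86.78010559082031)
```

Emit:
{"method": "step_arm", "body": {"motion": [[1,0,0,1,0],[1,0,0,2,0],[1,0,0,3,0],[1,0,0,3.5,0],[1,0,0,3.65,0],[1,0,0,3.65,0],[1,0,0,3.65,0]]}}

```text
time: 6.35
tool_pos: [0.5351, -0.2581, 0.0751]
tcp_rot: [2.201, 2.24, 0.0]
wrist_force: [-0.5, -0.5, -2.2]
width: 0.191
grip_force: 97.7
```

Emit:
{"method": "step_arm", "body": {"motion": [[1,0,0,0.1,0],[1,0,0,0.1,0],[1,0,0,0.1,0]]}}

```text
time: 6.65
tool_pos: [0.5349, -0.258, 0.0741]
tcp_rot: [2.201, 2.241, 0.0]
wrist_force: [-0.8, -0.1, -2.4]
width: 0.193
grip_force: 97.7
```

Emit:
{"method": "step_arm", "body": {"motion": [[1,0,0,0.1,0],[1,0,0,0.1,0],[1,0,0,0.1,0]]}}

```text
time: 6.95
tool_pos: [0.5347, -0.2579, 0.0727]
tcp_rot: [-2.202, -2.241, 0.0]
wrist_force: [0.0, -0.4, -2.8]
width: 0.193
grip_force: 97.7
```

Emit:
{"method": "step_arm", "body": {"motion": [[1,0,0,0.05,0],[1,0,0,0.1,0],[1,0,0,0.1,0],[1,0,0,0.1,0]]}}

```text
time: 7.35
tool_pos: [0.5348, -0.2581, 0.072]
tcp_rot: [2.202, 2.241, 0.0]
wrist_force: [-0.2, -0.5, -0.8]
width: 0.193
grip_force: 98.0
```

Emit:
{"method": "step_arm", "body": {"motion": [[1,0,0,0.05,0],[1,0,0,0.05,0],[1,0,0,0.05,0]]}}

```text
time: 7.65
tool_pos: [0.5349, -0.2583, 0.0718]
tcp_rot: [2.201, 2.24, -0.0]
wrist_force: [-1.1, -0.9, 3.1]
width: 0.194
grip_force: 98.3
```

Emit:
{"method": "step_arm", "body": {"motion": [[1,0,0,-0.02,0],[1,0.3,0,-0.02,0],[1,0.7,0,-0.02,0],[1,1.1,0,-0.02,0],[1,1.5,0,-0.02,0],[1,1.9,0,-0.02,0],[1,2.3,0,-0.02,0],[1,2.7,0,-0.02,0],[1,3.0,0,-0.02,0],[1,3.0,0,-0.02,0]]}}

```text
time: 8.65
tool_pos: [0.5345, -0.2276, 0.0718]
tcp_rot: [2.201, 2.241, 0.001]
wrist_force: [-0.5, -3.2, 5.3]
width: 0.196
grip_force: 98.6
```

Run:
```python
from h import *
plan(.535,-.228,.0718,1)
```

```text
t 8.65 pos [ 0.5345 -0.2276  0.0718] z axis [ 8.e-04 -0.e+00 -1.e+00] hd 1.02 q [-0.45  0.24  1.95  0.    0.95 -0.46] w 0.19619886913257892 gf 98.57806205749512 F [-0.52 -3.21  5.32] T [-0.44 -0.04 -0.01]
shift cm [-0.05  0.05 -0.  ] twist 0.02
```

Emit:
{"method": "step_arm", "body": {"motion": [[1,0,0,-0.06,0],[1,0,0,-0.06,0],[1,0,0,-0.06,0]]}}

```text
time: 8.95
tool_pos: [0.5342, -0.2275, 0.0718]
tcp_rot: [-2.202, -2.24, -0.001]
wrist_force: [2.2, -0.8, 1.7]
width: 0.194
grip_force: 98.2
```

Emit:
{"method": "step_arm", "body": {"motion": [[1,0.2,0,0,0],[1,0.4,0,0,0],[1,0.6,0,0,0],[1,0.8,0,0,0],[1,1.0,0,0,0],[1,1.0,0,0,0]]}}

```text
time: 9.55
tool_pos: [0.5337, -0.2174, 0.0719]
tcp_rot: [-2.201, -2.24, 0.0]
wrist_force: [0.6, -2.3, 1.3]
width: 0.196
grip_force: 98.3
```

Emit:
{"method": "step_arm", "body": {"motion": [[1,0.15,0,0,0],[1,0.3,0,0,0],[1,0.45,0,0,0],[1,0.6,0,0,0],[1,0.75,0,0,0],[1,0.9,0,0,0],[1,0.9,0,0,0]]}}

```text
time: 10.25
tool_pos: [0.5337, -0.2086, 0.072]
tcp_rot: [-2.201, -2.241, -0.0]
wrist_force: [-0.1, -2.7, 1.6]
width: 0.198
grip_force: 98.3
```

Emit:
{"method": "step_arm", "body": {"motion": [[1,0.15,0,0,0],[1,0.3,0,0,0],[1,0.45,0,0,0],[1,0.6,0,0,0],[1,0.6,0,0,0]]}}

```text
time: 10.75
tool_pos: [0.5336, -0.2026, 0.072]
tcp_rot: [-2.201, -2.241, -0.0]
wrist_force: [0.8, -2.2, 0.6]
width: 0.194
grip_force: 98.2
```

Run:
```python
from h import *
plan(.535,-.228,.0718,1)
o=[]
for n in("top","side"):
    p,d=bot.read_camera(n);np.savez(f"{n}2.npz",p=p,d=d);o.append(p)
a=cv2.resize(o[0][190:290,260:360],None,fx=3.9,fy=3.9);b=cv2.resize(o[1][210:310,240:340],None,fx=3.9,fy=3.9)
cv2.imwrite("pics/m3.png",np.hstack([a,b])[...,::-1])
```

```text
t 10.75 pos [ 0.5336 -0.2026  0.072 ] z axis [-2.e-04  4.e-04 -1.e+00] hd 1.01 q [-0.41  0.22  1.97  0.    0.95 -0.42] w 0.19398609552561696 gf 98.20971965789795 F [ 0.81 -2.16  0.6 ] T [-0.45 -0.01 -0.01]
shift cm [-2.55  0.09  0.02] twist 0.01
```

View pics/m3.png

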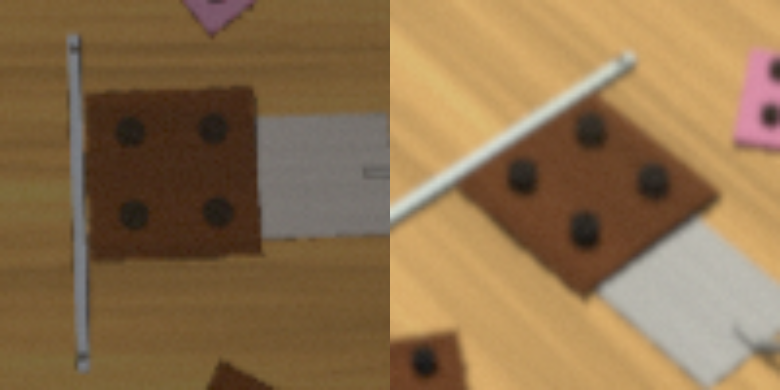

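The stand (left crop (173,172)) has been pushed nearly to the bar (78,200), and the blade is square against its free edge (258,178). I'll keep going in slowly.

Emit:
{"method": "step_arm", "body": {"motion": [[1,0.1,0,0,0],[1,0.2,0,0,0],[1,0.3,0,0,0],[1,0.4,0,0,0],[1,0.5,0,0,0],[1,0.5,0,0,0]]}}

```text
time: 11.45
tool_pos: [0.5336, -0.1978, 0.072]
tcp_rot: [-2.202, -2.241, 0.0]
wrist_force: [-0.3, -2.8, 0.8]
width: 0.193
grip_force: 98.1
```

Emit:
{"method": "step_arm", "body": {"motion": [[1,0.1,0,0,0],[1,0.2,0,0,0],[1,0.3,0,0,0],[1,0.4,0,0,0],[1,0.4,0,0,0]]}}

```text
time: 11.95
tool_pos: [0.5336, -0.1938, 0.072]
tcp_rot: [-2.202, -2.241, -0.0]
wrist_force: [-0.8, -3.6, 0.4]
width: 0.198
grip_force: 98.0
```

Emit:
{"method": "step_arm", "body": {"motion": [[1,0.1,0,0,0],[1,0.2,0,0,0],[1,0.3,0,0,0],[1,0.4,0,0,0],[1,0.5,0,0,0],[1,0.5,0,0,0]]}}

```text
time: 12.55
tool_pos: [0.5335, -0.1887, 0.072]
tcp_rot: [-2.202, -2.241, -0.0]
wrist_force: [0.5, -2.3, -0.1]
width: 0.193
grip_force: 98.0
```

Emit:
{"method": "step_arm", "body": {"motion": [[1,0.2,0,0,0],[1,0.4,0,0,0],[1,0.6,0,0,0],[1,0.8,0,0,0],[1,0.8,0,0,0]]}}

```text
time: 13.05
tool_pos: [0.5333, -0.1805, 0.072]
tcp_rot: [-2.201, -2.241, -0.0]
wrist_force: [-0.1, -1.4, 0.0]
width: 0.194
grip_force: 98.0
```

Run:
```python
from h import *
plan(.535,-.228,.0718,1)
o=[]
for n in("top","side"):
    p,d=bot.read_camera(n);np.savez(f"{n}3.npz",p=p,d=d);o.append(p)
a=cv2.resize(o[0][190:290,260:360],None,fx=3.9,fy=3.9);b=cv2.resize(o[1][210:310,240:340],None,fx=3.9,fy=3.9)
cv2.imwrite("pics/m4.png",np.hstack([a,b])[...,::-1])
```

```text
t 13.05 pos [ 0.5333 -0.1805  0.072 ] z axis [-1.e-04  4.e-04 -1.e+00] hd 1.01 q [-0.37  0.21  1.99  0.    0.94 -0.39] w 0.19418982645747473 gf 98.0243968963623 F [-0.11 -1.41  0.02] T [-0.4  -0.1  -0.06]
shift cm [-4.75  0.08  0.02] twist 0.01
```

View pics/m4.png

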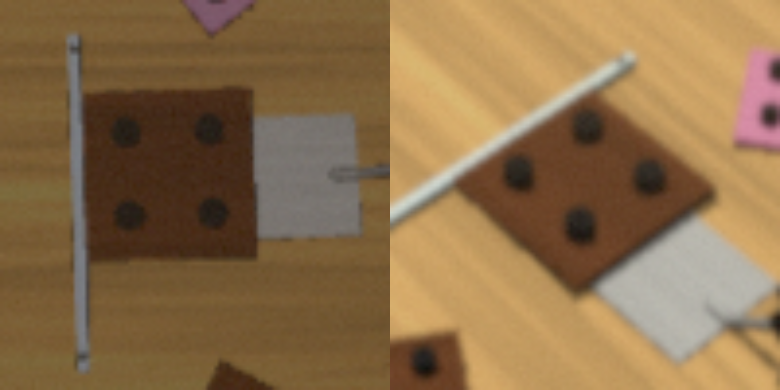

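The blade (left crop, rear part at (305,175)) is about 22 mm under the stand, which is flush with the bar. I'll go 8 mm further, then lift along an arc.

Emit:
{"method": "step_arm", "body": {"motion": [[1,0.2,0,0,0],[1,0.4,0,0,0],[1,0.6,0,0,0],[1,0.8,0,0,0],[1,0.8,0,0,0]]}}

```text
time: 13.65
tool_pos: [0.5332, -0.1726, 0.072]
tcp_rot: [-2.202, -2.241, -0.0]
wrist_force: [0.1, -2.3, -1.0]
width: 0.194
grip_force: 98.0
```

Emit:
{"method": "step_arm", "body": {"motion": [[1,0,0,-0.3,0],[1,0,0,-0.6,0],[1,0,0,-0.9,0],[1,0.05,0,-1.2,0],[1,0.12,0,-1.5,0],[1,0.2,0,-1.85,0],[1,0.27,0,-2.2,0],[1,0.35,0,-2.5,0],[1,0.47,0,-2.85,0],[1,0.6,0,-3.2,0],[1,0.73,0,-3.5,0],[1,0.87,0,-3.8,0],[1,0.87,0,-3.8,0]]}}

```text
time: 14.95
tool_pos: [0.5334, -0.1641, 0.1107]
tcp_rot: [2.201, 2.241, 0.001]
wrist_force: [0.4, -0.4, -3.1]
width: 0.194
grip_force: 97.7
```

Run:
```python
from h import *
plan(.535,-.228,.0718,1)
o=[]
for n in("top","side"):
    p,d=bot.read_camera(n);np.savez(f"{n}4.npz",p=p,d=d);o.append(p)
a=cv2.resize(o[0][190:290,260:360],None,fx=3.9,fy=3.9);b=cv2.resize(o[1][200:300,240:340],None,fx=3.9,fy=3.9)
cv2.imwrite("pics/m5.png",np.hstack([a,b])[...,::-1])
```

```text
t 14.95 pos [ 0.5334 -0.1641  0.1107] z axis [ 8.e-04 -0.e+00 -1.e+00] hd 1.02 q [-0.34  0.15  1.98  0.    1.01 -0.36] w 0.19440029769826178 gf 97.7055287361145 F [ 0.45 -0.36 -3.12] T [-0.58  0.06  0.06]
shift cm [-6.39  0.04  3.89] twist 0.02
```

View pics/m5.png

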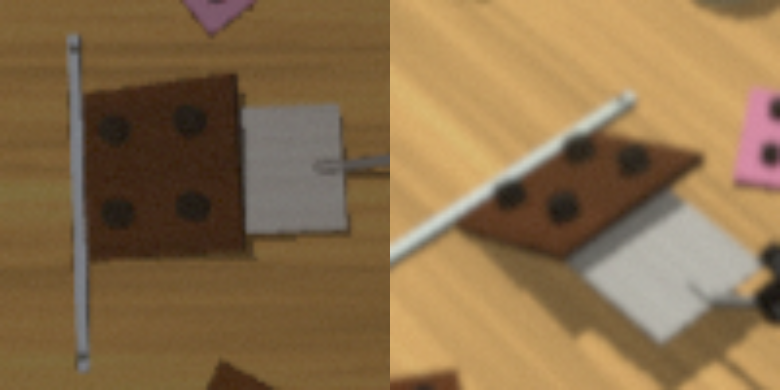

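The stand has tipped up about 30° against the bar (left crop, raised edge near (240,160)) and rests on the blade. I'll continue the arc.

Emit:
{"method": "step_arm", "body": {"motion": [[1,0.17,0,-0.3,0],[1,0.35,0,-0.55,0],[1,0.55,0,-0.85,0],[1,0.74,0,-1.1,0],[1,0.97,0,-1.37,0],[1,1.2,0,-1.62,0],[1,1.43,0,-1.86,0],[1,1.68,0,-2.1,0],[1,1.95,0,-2.3,0],[1,2.22,0,-2.52,0],[1,2.5,0,-2.7,0],[1,2.78,0,-2.9,0],[1,3.08,0,-3.05,0],[1,3.4,0,-3.2,0],[1,3.7,0,-3.35,0],[1,4.0,0,-3.5,0],[1,4.3,0,-3.6,0],[1,4.3,0,-3.6,0]]}}

```text
time: 16.85
tool_pos: [0.5324, -0.1208, 0.1463]
tcp_rot: [-2.201, -2.241, -0.0]
wrist_force: [0.0, -0.1, -2.4]
width: 0.195
grip_force: 97.7
```

Run:
```python
from h import *
plan(.535,-.228,.0718,1)
o=[]
for n in("top","side"):
    p,d=bot.read_camera(n);np.savez(f"{n}5.npz",p=p,d=d);o.append(p)
a=cv2.resize(o[0][190:290,260:360],None,fx=3.9,fy=3.9);b=cv2.resize(o[1][180:280,240:340],None,fx=3.9,fy=3.9)
cv2.imwrite("pics/m6.png",np.hstack([a,b])[...,::-1])
```

```text
t 16.85 pos [ 0.5324 -0.1208  0.1463] z axis [ 1.e-04  2.e-04 -1.e+00] hd 1.03 q [-0.27  0.09  1.97  0.    1.08 -0.29] w 0.19514860514339796 gf 97.70698070526123 F [ 0.05 -0.07 -2.4 ] T [-0.35  0.04 -0.07]
shift cm [-10.72   0.07   7.44] twist 0.03
```

View pics/m6.png

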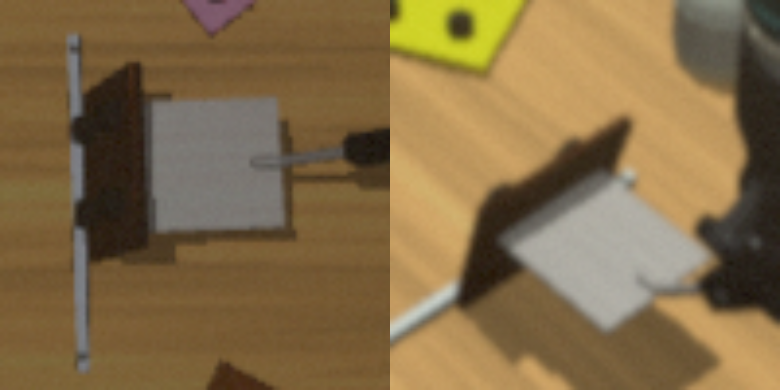

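The stand is at about 70° (left crop, leaning board at (115,160)). I'll push its top gently past upright.

Emit:
{"method": "step_arm", "body": {"motion": [[1,0.25,0,-0.1,0],[1,0.5,0,-0.15,0],[1,0.75,0,-0.2,0],[1,1.0,0,-0.2,0],[1,1.25,0,-0.2,0],[1,1.5,0,-0.2,0],[1,1.75,0,-0.2,0],[1,2.0,0,-0.2,0],[1,2.25,0,-0.2,0],[1,2.5,0,-0.2,0],[1,2.75,0,-0.1,0],[1,3.0,0,-0.1,0],[1,3.2,0,-0.1,0],[1,3.4,0,-0.1,0],[1,3.4,0,-0.1,0],[1,3.4,0,-0.1,0],[1,3.4,0,-0.1,0]]}}

```text
time: 18.65
tool_pos: [0.5317, -0.0874, 0.1471]
tcp_rot: [2.202, 2.241, -0.0]
wrist_force: [0.5, -0.1, -2.9]
width: 0.188
grip_force: 97.7
```

Run:
```python
from h import *
plan(.535,-.228,.0718,1)
o=[]
for n in("top","side"):
    p,d=bot.read_camera(n);np.savez(f"{n}6.npz",p=p,d=d);o.append(p)
a=cv2.resize(o[0][190:290,220:320],None,fx=3.9,fy=3.9);b=cv2.resize(o[1][170:270,220:320],None,fx=3.9,fy=3.9)
cv2.imwrite("pics/m7.png",np.hstack([a,b])[...,::-1])
```

```text
t 18.65 pos [ 0.5317 -0.0874  0.1471] z axis [ 1.e-04 -1.e-04 -1.e+00] hd 1.01 q [-0.21  0.08  1.98 -0.    1.08 -0.23] w 0.1879646750333281 gf 97.71696209907532 F [ 0.52 -0.1  -2.93] T [-0.3  -0.03  0.04]
shift cm [-14.07   0.08   7.53] twist 0.01
```

View pics/m7.png

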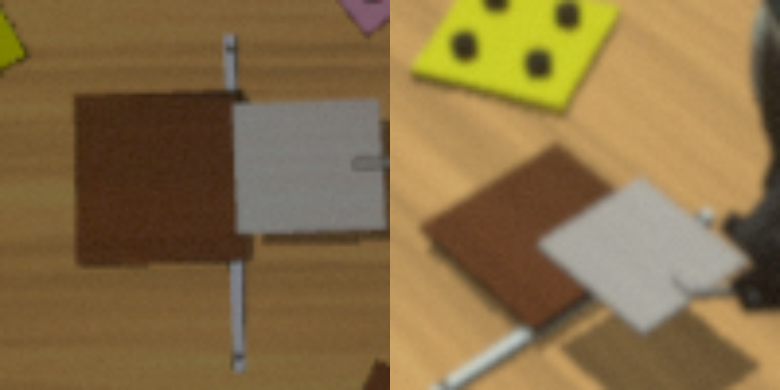

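The stand has gone over and lies feet down across the bar (left crop (160,180)), with the blade hovering above its near edge. I'll retreat now and then lower.

Emit:
{"method": "step_arm", "body": {"motion": [[1,-1,0,-0.2,0],[1,-3,0,-0.2,0],[1,-5,0,0,0],[1,-8,0,0,0],[1,-11,0,0,0],[1,-14,0,0,0],[1,-15,0,0,0],[1,-15,0,2,0],[1,-15,0,4,0],[1,-15,0,6,0],[1,-15,0,7,0],[1,-15,0,7.3,0],[1,-15,0,7.3,0],[1,-15,0,7.3,0]]}}

```text
time: 20.15
tool_pos: [0.5352, -0.2376, 0.0752]
tcp_rot: [2.2, 2.24, 0.001]
wrist_force: [0.7, 0.7, -2.4]
width: 0.195
grip_force: 97.7
```

Emit:
{"method": "step_arm", "body": {"motion": [[1,0,0,0.1,0],[1,0,0,0.1,0],[1,0,0,0.1,0]]}}

```text
time: 20.45
tool_pos: [0.5347, -0.2374, 0.0736]
tcp_rot: [2.201, 2.24, 0.0]
wrist_force: [0.8, 0.4, -2.5]
width: 0.2
grip_force: 97.7
```

Run:
```python
from h import *
plan(.535,-.228,.0718,1)
p,d=bot.read_camera("top")
h=cv2.cvtColor(p,cv2.COLOR_RGB2HSV).astype(int)
ys,xs=np.mgrid[:420,:560];W=pts("top",np.c_[xs.ravel(),ys.ravel()],d.ravel()).reshape(420,560,3)
m=cv2.morphologyEx(((W[...,2]>.012)&(W[...,2]<.05)&(h[...,2]<80)).astype(np.uint8),cv2.MORPH_OPEN,np.ones((3,3)))
n,l=cv2.connectedComponents(m);k=l==l[235,255]
print("stand",rect("top",k,(225,200,300,275),.022))
w=W[cv2.erode(k.astype(np.uint8),np.ones((5,5)))>0];A=np.c_[w[:,:2]-w[:,:2].mean(0),np.ones(len(w))]
print(np.linalg.lstsq(A,w[:,2],rcond=None)[0]*[57.3,57.3,1])
blade("top",p,d,(310,190,420,270))
```

```text
t 20.45 pos [ 0.5347 -0.2374  0.0736] z axis [ 7.e-04 -4.e-04 -1.e+00] hd 1.01 q [-0.46  0.24  1.94 -0.    0.96 -0.48] w 0.2000771456665064 gf 97.71223425865173 F [ 0.82  0.41 -2.45] T [-0.25 -0.03 -0.01]
shift cm [0.94 0.05 0.18] twist 0.01
stand (array([531.2, 140. ]), array([108.9, 108.8]), 0.63, 1872)
[ 0.16779123 -0.19730817  0.022922  ]
top 1043 slopes deg x,y [ 0.3  -0.54] mean [ 0.531  -0.1025  0.0043] rect ((531.1152954101562, -102.67596435546875), (89.80743408203125, 77.59187316894531), 89.07955169677734)
```

The stand is level with its face 22 mm up, and its centre is 50 mm from the bar's middle. Next I'll lower the turner until it just touches.

Emit:
{"method": "step_arm", "body": {"motion": [[1,0,0,0.05,0],[1,0,0,0.1,0],[1,0,0,0.1,0],[1,0,0,0.1,0]]}}

```text
time: 20.9
tool_pos: [0.5344, -0.2373, 0.0722]
tcp_rot: [2.202, 2.241, 0.0]
wrist_force: [-0.8, -1.1, -1.8]
width: 0.194
grip_force: 97.8
```

Emit:
{"method": "step_arm", "body": {"motion": [[1,0,0,0.05,0],[1,0,0,0.05,0],[1,0,0,0.05,0]]}}

```text
time: 21.2
tool_pos: [0.5345, -0.2375, 0.0719]
tcp_rot: [2.202, 2.241, 0.0]
wrist_force: [-0.5, -0.2, 0.4]
width: 0.193
grip_force: 98.2
```

Emit:
{"method": "step_arm", "body": {"motion": [[2.5,0,0,0,0],[4,0,0,0,0],[6,0,0,0,0],[8.5,0,0,0,0],[8.5,0,0,0,0],[8.5,0,0,0,0],[8.5,0,0,0,0],[8.5,0,0,-1,0],[8.5,0,0,-3,0],[8.5,0,0,-6,0],[8.5,0,0,-10,0],[8.5,0,0,-13,0],[8.5,0,0,-13,0],[8.5,0,0,-13,0]], "force": 20}}

```text
time: 22.6
tool_pos: [0.535, -0.2376, 0.2034]
tcp_rot: [2.2, 2.239, 0.001]
wrist_force: [-0.6, 0.4, 0.1]
width: 1.0
grip_force: 0.0
```

Run:
```python
from h import *
plan(.535,-.228,.0718,1)
for n,b in(("top",(310,190,420,270)),):
    p,d=bot.read_camera(n);blade(n,p,d,b)
q,_=bot.read_camera("side")
a=cv2.resize(p[120:320,190:430],None,fx=1.63,fy=1.63);b=cv2.resize(q[120:320,200:440],None,fx=1.63,fy=1.63)
cv2.imwrite("pics/m8.png",np.hstack([a,b])[...,::-1])
```

```text
t 22.6 pos [ 0.535  -0.2376  0.2034] z axis [ 0.0027 -0.0014 -1.    ] hd 1.01 q [-0.46  0.11  1.83 -0.    1.19 -0.48] w 1.0000444634410115 gf 0.0 F [-0.62  0.44  0.14] T [-0.01  0.04 -0.  ]
shift cm [ 0.98 -0.02 13.15] twist 0.01
top 1055 slopes deg x,y [ 0.21 -0.43] mean [ 0.5307 -0.102   0.0031] rect ((531.1827392578125, -102.095458984375), (78.46249389648438, 90.07957458496094), 0.262506902217865)
```

View pics/m8.png

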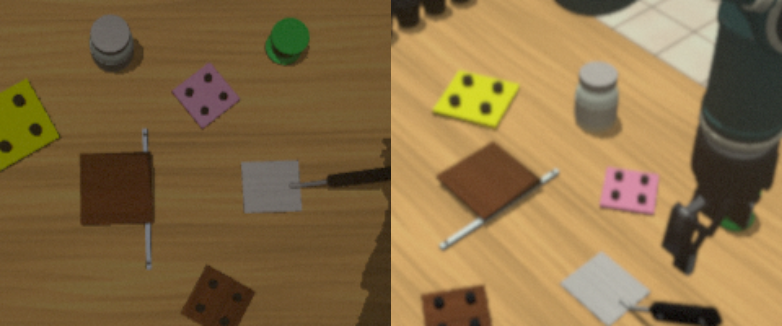

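The stand (left crop (117,188)) is level on its feet over the bar. The turner's blade (270,187) lies flat and well clear of it, and the bystanders haven't moved.

```bash
python3 -c "
from workcell import bot
print(bot.finish_job())"
```

```text
the job is handed in; nothing more can be done
None
```

Job handed in at about 23 s: the turner flipped the stand over the bar, it measured level on its feet about 50 mm from the bar's middle, and the turner lies blade flat on the bench, clear of the stand; no verdict came back.

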